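Slide the drip tray under the draining rack

TASK

Push the steel drip tray under the draining rack with the fingertips, through the low gap below the rack's bottom plate, until its back wall is level with the far edge of that plate, centred between the feet and square with the rack, its tall front lip left sticking out on the near side. Slide it flat on the bench: do not pick it up or let it tip. Do not shift the rack or disturb its tubes and the glassware standing around.

Things in the scene. Friction and masses are not known exactly. Their poses are not given: they have to be found in the camera images.
- rack: draining rack, about 1 kg, loose: two level steel plates 90 mm deep (its x) by 210 mm wide (its y), 3 mm thick, on four upright studs. Its round feet, 16 mm across, stand at x = +/-33, y = +/-92 mm: 168 mm clear between left and right feet. The lower plate's underside is 18 mm above the bench. Origin: its centre, on the bench; x is the way the tray goes in, z up
- rack_far_edge (a point): middle of the rack's far long edge (x = +45 mm in the rack's frame), at the underside of the lower plate, 18 mm above the bench; the near edge, where the tray goes in, is at x = -45 mm
- rack_top (a point): centre of the rack's upper plate, at its top face, 88 mm above the bench (plate 3 mm thick, as wide and deep as the lower one); stud tops reach 105 mm, tube tops 160 mm above the bench
- tray: drip tray, a loose open steel pan, about 0.3 kg, 135 mm deep (its x), 144 mm wide (its y), sheet 2.5 mm; back wall (x = +67.5 mm) and sides (y = +/-72) 14 mm high, front lip (x = -67.5) 29 mm high. Origin: centre of its underside, on the bench; x from front lip to back wall. Starts on the rack's near (-x) side, out from under it, up to 35 mm off to one side and 0.33 rad askew
- tube0: a loose glass test tube, 21 mm across and 139 mm long, upside down in the rack on its lower plate; origin at its lower end
- tube1: a loose glass test tube, 21 mm across and 139 mm long, upside down in the rack on its lower plate; origin at its lower end
- tube2: a loose glass test tube, 21 mm across and 139 mm long, upside down in the rack on its lower plate; origin at its lower end
- bottle: a capped amber glass bottle, 54 mm across, 105 mm high, beyond the rack's far edge; origin at its underside; leave alone
- beaker: a small glass beaker, 54 mm across, 62 mm high, beyond the rack's far edge; origin at its underside; leave alone
- vial: a capped glass sample vial, 27 mm across, 57 mm high, standing 40 to 65 mm off the rack's right (-y) end; origin at its underside; leave alone

How it is judged:
By the outcome, as a careful person would: the job done as asked, in the order asked, and still so for the second after the job is handed in, with the robot touching nothing.
It also fails if it takes over 67 s, if anything falls off the work surface, if the arm or the gripper's body presses on something with over 40 N, if the wrist force passes 120 N, or if a joint passes its speed limit or range.

ROBOT

A 6-joint arm with a two-finger parallel gripper is mounted at the origin on the work surface. World frame = base frame: x ahead of the robot, y to its left, z up, the work surface at z = 0. Lengths are in mm, angles in rad, forces in N, time in s.
With the tool pointing down it reaches from about 275 to 1000 mm from the base axis. Payload 8.4 kg.
Tool frame: the origin (TCP) lies midway between the tips of the shut fingers; the grasp point (between the pads) lies 19 mm behind it; z points along the fingers, y is the line along which they close (so a half turn about z gives the same grasp; the last joint's range is limited). The gripper opens to 85 mm and grips with 20 to 120 N. Pads are 22 mm wide; open, the fingers measure 114 mm over their backs; the gripper's body (76 mm by 85 mm) begins 54 mm behind the grasp point. The pads swing forward as they close: fully open they stand 13 mm farther back than shut.
Start: joints at [1.139, 0.353, 1.633, -0, 1.155, -0.002], TCP at [260.43, 568.159, 231.281] pointing down, gripper open.
Joint ranges: [-2.63, 2.63], [-0.92, 2.1], [0.06, 2.66], [-1.3, 4.44], [0, 2.69], [-3.02, 3.02]. Speed limits (rad/s): [2.22, 2.22, 2.79, 3.14, 3.14, 3.14].

INTERFACE

Orientations are given as [roll, pitch, yaw] about the fixed x, y, z axes, in that order (R = Rz(yaw) Ry(pitch) Rx(roll)).
In Python, from rig import monitor, imaging, r gives the robot as it stands.
- The arm moves only by the tool drive_tool, never from a script. Its argument "plan" is a list of rows, each an object of numbers: "x", "y", "z": the shift along the tool's x, y, z in units of 50 mm (1.0 is 50 mm); "ax", "ay", "az": the turn, a rotation vector about the tool's x, y, z in units of 6 degrees (1.0 is 6 degrees); "hand": the finger opening in mm, from 0 to 85.4. In form: [{"x": .., "y": .., "z": .., "ax": .., "ay": .., "az": .., "hand": ..}, ...]. A call has 1 to 8 rows; each row is the pose to reach, as a shift and turn from the pose commanded when the call began, along the tool's axes at that moment; what a row does not reach only later rows make up. A row lasts 1/10 s, in which the tool goes at most 50 mm and 8.59 degrees, less where a joint would pass 70% of its speed; a pose out of reach is approached as far as the arm can. A call with a gripper value outside its range is refused whole. The fingers move at their own pace and stop on an object; "grip_force" is the grip in N (left out, the last holds). Time passes only in rows, so rows that repeat a pose let the fingers close. It gives the time, the measured TCP pose, the force, the opening and the grip force at its end, in the units of the state.
- monitor.sense(): the state, without advancing time (a new reading comes with each control period).
- imaging.grab_frame(name): name is "scene" or "top" or "wrist"; returns the picture (420x560x3 uint8, red, green, blue); there is no depth.
- imaging.camera_info(name): a dict with "mtx" (3x3 intrinsics, pixels), "dist" ([k1, k2, p1, p2, k3] as OpenCV has them; the pictures are not rectified), "R" (3x3) and "t" (3): a world point X has camera coordinates R X + t. Camera axes: x right, y down, z forward; pixel columns grow to the right and rows downward; lengths in mm; the calibration is good to about 2 mm. A picture is of the moment at which its call begins: read the wrist's pose just before it. camera_info takes no time and is no camera call; for the wrist camera it gives the pose at the moment of the call.
- r.sign_off(): hands the job in; it is judged then, once.
The state is a dict: "clock": time; "qpos": joint angles; "qvel": joint speeds; "joint_efforts": joint torques, N m; "eef_pos": TCP position; "tcp_rot": TCP orientation; "contact_force": force on the tool from outside, world axes, zero at the start; "wrist_torque": the same for the moment, N m; "opening": opening from 0.0 (shut) to 1.0 (fully open); "grasp_force": force on a finger pad.
Only numpy, scipy, OpenCV 4.12 (cv2) and the standard library are available. Lean on these libraries where they do the work, as an engineer would, in place of code of your own. Each camera call takes 0.05 s, during which the arm holds its last target. There are 200 camera calls.

## Working session

There is one attempt and no reset: what is moved stays moved. The work goes in short steps, Python scripts to look and compute and a tool call to move; the robot and the scene stay as the last step left them, time stands still between calls to the robot, and variables do not carry over. Pictures are saved under pics/ and viewed, at most 13 in all, crops included, and the job is handed in when it is done.

Besides the shell and the picture viewer there is one more tool, called after "Emit:" in YAML: its name, and indented under it one key for each argument. drive_tool: Moves the arm, as the interface text tells. Its arguments: {"type":"object","properties":{"plan":{"type":"array","items":{"type":"object","properties":{"x":{"type":"number"},"y":{"type":"number"},"z":{"type":"number"},"ax":{"type":"number"},"ay":{"type":"number"},"az":{"type":"number"},"hand":{"type":"number"}}}},"grip_force":{"type":"number"}},"required":["plan"]}

```bash
mkdir -p pics; ls; python3 - <<'E'
from rig import monitor, imaging, r
import cv2
for n in ("top","scene"):
    im=imaging.grab_frame(n); cv2.imwrite(f"pics/{n}0.png",im[:,:,::-1])
    c=imaging.camera_info(n); print(n,c)
s=monitor.sense(); print(s)
E
```

```text
pics
top {'mtx': array([[441.3773033 ,   0.        , 275.46848709],
       [  0.        , 441.3773033 , 213.6862809 ],
       [  0.        ,   0.        ,   1.        ]]), 'dist': array([-0.05250745,  0.        ,  0.        ,  0.        ,  0.        ]), 'R': array([[-0.00846486, -0.999285  ,  0.03684895],
       [-0.997719  ,  0.00597212, -0.06723929],
       [ 0.06697115, -0.03733407, -0.99705618]]), 't': array([ 74.5039698 , 632.7569874 , 864.47305532])}
scene {'mtx': array([[481.27996246,   0.        , 277.28576223],
       [  0.        , 481.27996246, 219.138188  ],
       [  0.        ,   0.        ,   1.        ]]), 'dist': array([-0.04599134,  0.        ,  0.        ,  0.        ,  0.        ]), 'R': array([[ 0.05945542,  0.99804232, -0.01940572],
       [ 0.71092369, -0.05598199, -0.70103746],
       [-0.70075142,  0.02788449, -0.71286036]]), 't': array([-138.13325713, -366.44806798, 1335.78075425])}
{'clock': 0.1, 'qpos': array([ 1.13859807e+00,  3.53575303e-01,  1.63402328e+00,  1.82725806e-05,
        1.15520905e+00, -2.38291345e-03]), 'qvel': array([ 5.58330777e-04, -1.61905836e-04, -1.50744396e-03,  7.59325466e-05,
        2.16385700e-04, -9.08823542e-04]), 'joint_efforts': array([ 1.71510437e-03, -6.06358123e+01, -3.42819035e+01,  2.62348194e-04,
        3.99133743e-03,  7.16784098e-05]), 'eef_pos': array([260.25329846, 567.78754654, 230.65460726]), 'tcp_rot': array([-3.14037772e+00, -1.96033686e-05,  2.71176991e+00]), 'contact_force': array([0.25588799, 1.02159187, 0.05195881]), 'wrist_torque': array([ 0.00572862, -0.05851345,  0.02886887]), 'grasp_force': 0.0, 'opening': 1.0021845596142358}
```

View pics/top0.png

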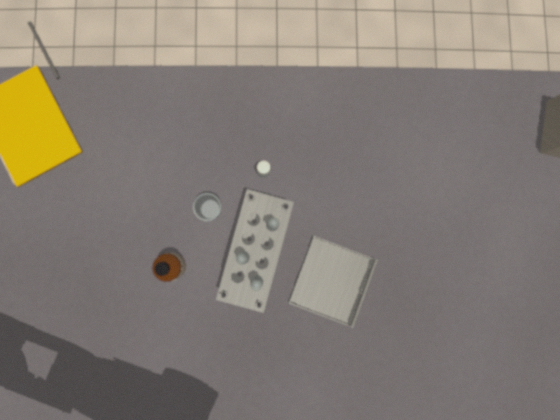

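View pics/scene0.png

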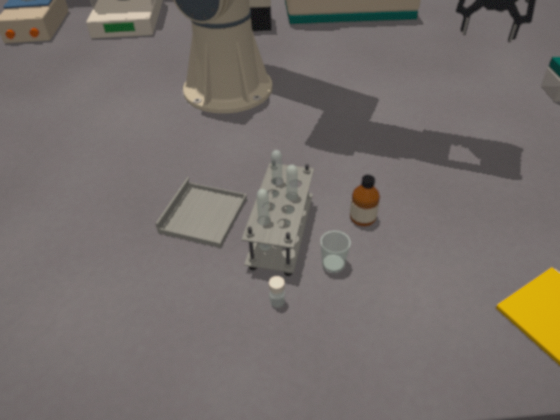

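The top view shows the rack's upper plate (corners about (248,189), (293,201), (264,311), (217,299)). The tray is to its right: back wall (314,237)-(290,302), lip (375,258)-(352,325). The vial is at (264,167). The scene view agrees. I'll enlarge the top view to get better corner positions.

```bash
python3 - <<'E'
import cv2
im=cv2.imread("pics/top0.png")[180:330,200:390]
im=cv2.convertScaleAbs(cv2.resize(im,None,fx=4,fy=4,interpolation=cv2.INTER_CUBIC),alpha=1.4)
cv2.imwrite("pics/crop0.png",im)
E
```

```text
(no output)
```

View pics/crop0.png

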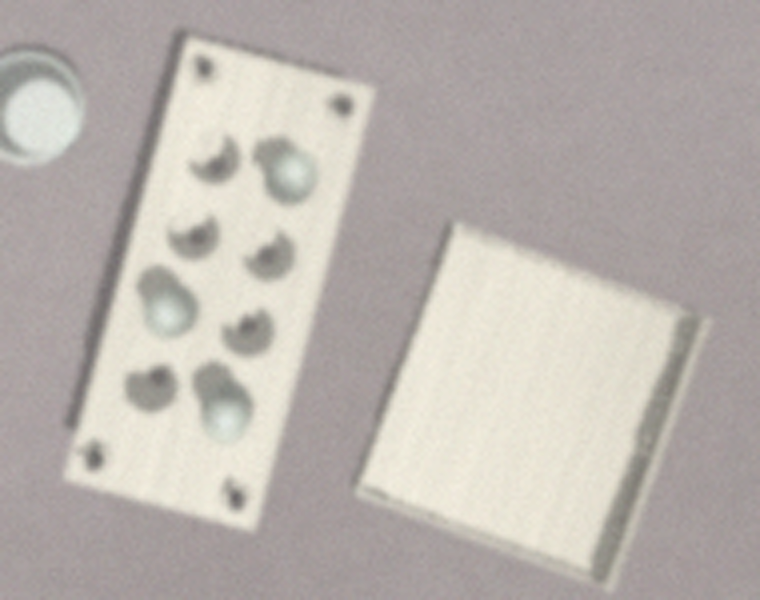

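```bash
cat > h.py <<'E'
import numpy as np, cv2
from scipy.optimize import least_squares
from rig import monitor, imaging, r
def proj(X,c): return cv2.projectPoints(np.float64(X),cv2.Rodrigues(c["R"])[0],c["t"],c["mtx"],np.array(c["dist"]))[0][:,0]
def world(p,L):
    L=np.float64(L); a=p[2]; R=np.array([[np.cos(a),-np.sin(a)],[np.sin(a),np.cos(a)]])
    return np.c_[L[:,:2]@R.T+p[:2],L[:,2]]
def fit(L,px,c,p0):
    f=least_squares(lambda p:(proj(world(p,L),c)-px).ravel(),p0,x_scale=[10,10,.1]); return f.x,np.abs(f.fun).max()
RACK=[(45,-105,88),(-45,-105,88),(-45,105,88),(45,105,88)]
TRAY=[(67.5,-72,14),(67.5,72,14),(-67.5,-72,29),(-67.5,72,29)]
def uncrop(p,x0,y0,k): return (np.float64(p)+.5)/k-.5+[x0,y0]
def rel(rk,t):
    d=t[:2]-rk[:2]; a=rk[2]; return np.array([d@[np.cos(a),np.sin(a)],d@[-np.sin(a),np.cos(a)],t[2]-a])
E
python3 - <<'E'
from h import *
c=imaging.camera_info("top")
rk,e=fit(RACK,uncrop([(186,35),(375,89),(256,529),(66,478)],200,180,4),c,[600,0,1.5]); print(rk,e)
t,e=fit(TRAY,uncrop([(455,224),(358,492),(710,320),(611,590)],200,180,4),c,[500,-150,1.5]); print(t,e)
print("rel",rel(rk,t), "final x",45-67.5)
# vial etc
print(world(t,TRAY).round(0), world(rk,RACK).round(0))
E
```

```text
[562.29034634 110.7718502    1.29892847] 0.47084975140390384
[497.93529322 -43.45368279   1.20054626] 0.7976526504870662
rel [-1.65842320e+02  2.05769949e+01 -9.83822051e-02] final x -22.5
[[ 589.   -7.   14.]
 [ 455.   46.   14.]
 [ 541. -132.   29.]
 [ 406.  -80.   29.]] [[676. 126.  88.]
 [651.  39.  88.]
 [449.  96.  88.]
 [473. 182.  88.]]
```

```bash
cat >> h.py <<'E'
from scipy.spatial.transform import Rotation as Ro
RK=np.array([562.3,110.8,1.299])
def to(pr,yawrel,z,tilt=0,rk=None):
    """target given in rack frame: TCP (x,y), tool-x yaw relative to rack x, tilt about tool y"""
    rk=RK if rk is None else rk
    s=monitor.sense(); R0=Ro.from_euler("xyz",s["tcp_rot"])
    P=world(rk,[(pr[0],pr[1],z)])[0]
    R1=Ro.from_euler("xyz",[np.pi,0,rk[2]+yawrel])*Ro.from_euler("y",tilt)
    d=R0.inv().apply(P-s["eef_pos"])/50; w=np.degrees((R0.inv()*R1).as_rotvec())/6
    print("t",round(s["clock"],2),"F",s["contact_force"].round(1),"tcp rack",rel(rk,np.r_[s["eef_pos"][:2],0])[:2].round(1),s["eef_pos"].round(1),"\n -> world",P.round(1),"xyz",d.round(3),"rot",w.round(3))
E
python3 -c "
from h import *
to((-165.8,135),np.pi/2,200)"
```

```text
t 0.1 F [0.3 1.  0.1] tcp rack [359.1 413.6] [260.3 567.8 230.7] 
 -> world [387.7 -12.7 200. ] xyz [-7.156 -9.49   0.624] rot [-1.200e-02 -1.000e-03 -1.509e+00]
```

Emit:
drive_tool:
  plan:
    - {"x":-3.6,"y":-4.75,"z":0.1,"az":-0.75,"hand":85}
    - {"x":-3.6,"y":-4.75,"z":0.1,"az":-0.75,"hand":85}
    - {"x":-3.6,"y":-4.75,"z":0.1,"az":-0.75,"hand":85}
    - {"x":-3.6,"y":-4.75,"z":0.1,"az":-0.75,"hand":85}
    - {"x":-3.6,"y":-4.75,"z":0.1,"az":-0.75,"hand":85}
    - {"x":-3.6,"y":-4.75,"z":0.1,"az":-0.75,"hand":85}
    - {"x":-3.6,"y":-4.75,"z":0.1,"az":-0.75,"hand":85}
    - {"x":-3.6,"y":-4.75,"z":0.1,"az":-0.75,"hand":85}

```text
invalid input
```

```bash
python3 -c "
from h import *
to((-165.8,135),np.pi/2,200)"
```

```text
t 0.1 F [0.3 1.  0.1] tcp rack [359.1 413.6] [260.3 567.8 230.7] 
 -> world [387.7 -12.7 200. ] xyz [-7.156 -9.49   0.624] rot [-1.200e-02 -1.000e-03 -1.509e+00]
```

Emit:
drive_tool:
  plan:
    - {"x":-3.6,"y":-4.75,"z":0.1,"ax":0,"ay":0,"az":-0.75,"hand":85}
    - {"x":-3.6,"y":-4.75,"z":0.1,"ax":0,"ay":0,"az":-0.75,"hand":85}
    - {"x":-3.6,"y":-4.75,"z":0.1,"ax":0,"ay":0,"az":-0.75,"hand":85}
    - {"x":-3.6,"y":-4.75,"z":0.1,"ax":0,"ay":0,"az":-0.75,"hand":85}
    - {"x":-3.6,"y":-4.75,"z":0.1,"ax":0,"ay":0,"az":-0.75,"hand":85}
    - {"x":-3.6,"y":-4.75,"z":0.1,"ax":0,"ay":0,"az":-0.75,"hand":85}
    - {"x":-3.6,"y":-4.75,"z":0.1,"ax":0,"ay":0,"az":-0.75,"hand":85}
    - {"x":-3.6,"y":-4.75,"z":0.1,"ax":0,"ay":0,"az":-0.75,"hand":85}

```text
clock: 0.9
eef_pos: [325.4, 276.5, 226.4]
tcp_rot: [3.141, 0.0, 2.788]
contact_force: [0.0, 0.2, 0.6]
opening: 0.993
grasp_force: 0.0
```

```bash
python3 -c "
from h import *
to((-165.8,135),np.pi/2,200)"
```

```text
t 0.9 F [0.  0.2 0.6] tcp rack [ 96.1 272.7] [325.4 276.5 226.4] 
 -> world [387.7 -12.7 200. ] xyz [-3.175 -4.994  0.526] rot [ 0.005  0.    -0.785]
```

Emit:
drive_tool:
  plan:
    - {"x":-3.18,"y":-5.0,"z":0.53,"ax":0,"ay":0,"az":-0.78,"hand":85}
    - {"x":-3.18,"y":-5.0,"z":0.53,"ax":0,"ay":0,"az":-0.78,"hand":85}
    - {"x":-3.18,"y":-5.0,"z":0.53,"ax":0,"ay":0,"az":-0.78,"hand":85}
    - {"x":-3.18,"y":-5.0,"z":0.53,"ax":0,"ay":0,"az":-0.78,"hand":85}
    - {"x":-3.18,"y":-5.0,"z":0.53,"ax":0,"ay":0,"az":-0.78,"hand":85}
    - {"x":-3.18,"y":-5.0,"z":0.53,"ax":0,"ay":0,"az":-0.78,"hand":85}
    - {"x":-3.18,"y":-5.0,"z":0.53,"ax":0,"ay":0,"az":-0.78,"hand":85}
    - {"x":-3.18,"y":-5.0,"z":0.53,"ax":0,"ay":0,"az":-0.78,"hand":85}

```text
clock: 1.7
eef_pos: [389.0, -12.3, 199.6]
tcp_rot: [3.141, -0.001, 2.87]
contact_force: [-0.2, 0.3, -0.2]
opening: 0.995
grasp_force: 0.0
```

```bash
python3 -c "
from h import *
to((-165.8,135),np.pi/2,20)
im=imaging.grab_frame('wrist'); cv2.imwrite('pics/w1.png',im[:,:,::-1]); np.save('w1.npy',imaging.camera_info('wrist'),allow_pickle=True)
c=imaging.camera_info('wrist');print(-c['R'].T@c['t'],c['R'][2])
print(proj(world(RK,[(-45,-105,88),(-45,105,88),(-45,-105,21),(-45,105,21)]),c),proj(world([497.9,-43.5,1.2],TRAY),c))"
```

```text
t 1.7 F [-0.2  0.3 -0.2] tcp rack [-165.1  133.9] [389.  -12.3 199.6] 
 -> world [387.7 -12.7  20. ] xyz [ 0.019 -0.016  3.592] rot [ 0.004 -0.005 -0.001]
[308.47650052  10.58030549 342.96371189] [ 0.30924889 -0.08524922 -0.94715241]
[[419.00630672 448.61445898]
 [452.85535022 245.92164909]
 [400.65862399 394.66124933]
 [423.71309143 216.37909491]] [[347.54267104 356.30834376]
 [370.30950466 233.11544303]
 [219.74776417 355.26378921]
 [225.24396776 225.17795556]]
```

View pics/w1.png

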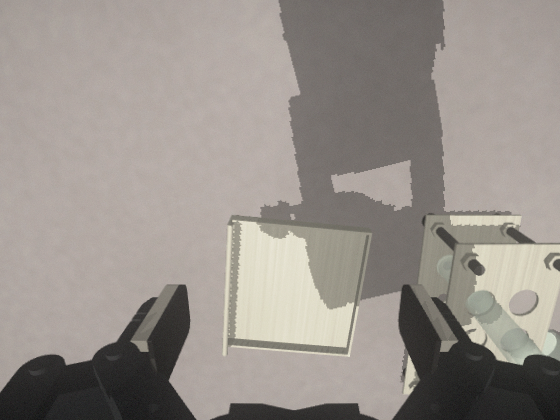

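Emit:
drive_tool:
  plan:
    - {"x":0,"y":0,"z":0.8,"ax":0,"ay":0,"az":0,"hand":85}
    - {"x":0,"y":0,"z":1.7,"ax":0,"ay":0,"az":0,"hand":85}
    - {"x":0,"y":0,"z":2.6,"ax":0,"ay":0,"az":0,"hand":85}
    - {"x":0,"y":0,"z":3.4,"ax":0,"ay":0,"az":0,"hand":85}
    - {"x":0,"y":0,"z":3.8,"ax":0,"ay":0,"az":0,"hand":85}
    - {"x":0,"y":0,"z":4.0,"ax":0,"ay":0,"az":0,"hand":85}
    - {"x":0,"y":0,"z":4.1,"ax":0,"ay":0,"az":0,"hand":85}
    - {"x":0,"y":0,"z":4.1,"ax":0,"ay":0,"az":0,"hand":85}

```text
clock: 2.55
eef_pos: [388.8, -11.3, -5.0]
tcp_rot: [3.141, 0.0, 2.874]
contact_force: [0.6, 0.5, 0.3]
opening: 1.002
grasp_force: 0.0
```

```bash
python3 -c "
from h import *
to((-165.8,83),np.pi/2,-6)
c=np.load('w1.npy',allow_pickle=True).item()
t,e=fit(TRAY,np.float64([(349,355),(371,233),(224,354),(231,216)]),c,[500,-40,1.2]);print(t,e,rel(RK,t))
im=imaging.grab_frame('wrist'); cv2.imwrite('pics/w2.png',im[:,:,::-1])"
```

```text
t 2.55 F [0.6 0.5 0.3] tcp rack [-164.2  134.3] [388.8 -11.3  -5. ] 
 -> world [437.8 -26.6  -6. ] xyz [-1.027 -0.035  0.02 ] rot [0.001 0.002 0.037]
[495.40717916 -39.73274328   1.18271568] 4.551876385288125 [-1.62964914e+02  2.40248397e+01 -1.16284322e-01]
```

View pics/w2.png

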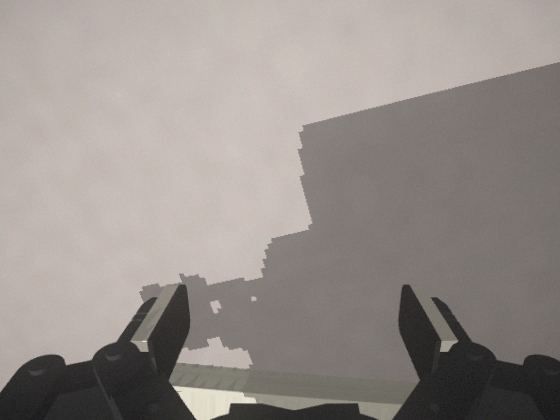

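The wall runs from (170,363) to (418,380), just ahead of both finger pads, with no contact yet. Next I push sideways, which squares the tray as well.

Emit:
drive_tool:
  plan:
    - {"x":-0.3,"y":0,"z":0,"ax":0,"ay":0,"az":0,"hand":85}
    - {"x":-0.4,"y":0,"z":0,"ax":0,"ay":0,"az":0,"hand":85}
    - {"x":-0.5,"y":0,"z":0,"ax":0,"ay":0,"az":0,"hand":85}
    - {"x":-0.6,"y":0,"z":0,"ax":0,"ay":0,"az":0,"hand":85}
    - {"x":-0.7,"y":0,"z":0,"ax":0,"ay":0,"az":0,"hand":85}
    - {"x":-0.8,"y":0,"z":0,"ax":0,"ay":0,"az":0,"hand":85}
    - {"x":-0.88,"y":0,"z":0,"ax":0,"ay":0,"az":0,"hand":85}
    - {"x":-0.94,"y":0,"z":0,"ax":0,"ay":0,"az":0,"hand":85}

```text
clock: 3.4
eef_pos: [433.9, -24.8, -5.3]
tcp_rot: [-3.142, -0.0, 2.872]
contact_force: [-0.7, -0.3, 0.7]
opening: 0.998
grasp_force: 0.8
```

```bash
python3 -c "
from h import *
to((-165.8,83),np.pi/2,-6)
im=imaging.grab_frame('top'); cv2.imwrite('pics/top1.png',im[:,:,::-1])
im=cv2.convertScaleAbs(cv2.resize(im[180:330,200:390,::-1],None,fx=4,fy=4,interpolation=cv2.INTER_CUBIC),alpha=1.4)
cv2.imwrite('pics/crop1.png',im)"
```

```text
t 3.4 F [-0.7 -0.3  0.7] tcp rack [-165.1   87.2] [433.9 -24.8  -5.3] 
 -> world [437.8 -26.6  -6. ] xyz [-0.085 -0.014  0.015] rot [-0.    -0.001  0.02 ]
```

View pics/crop1.png

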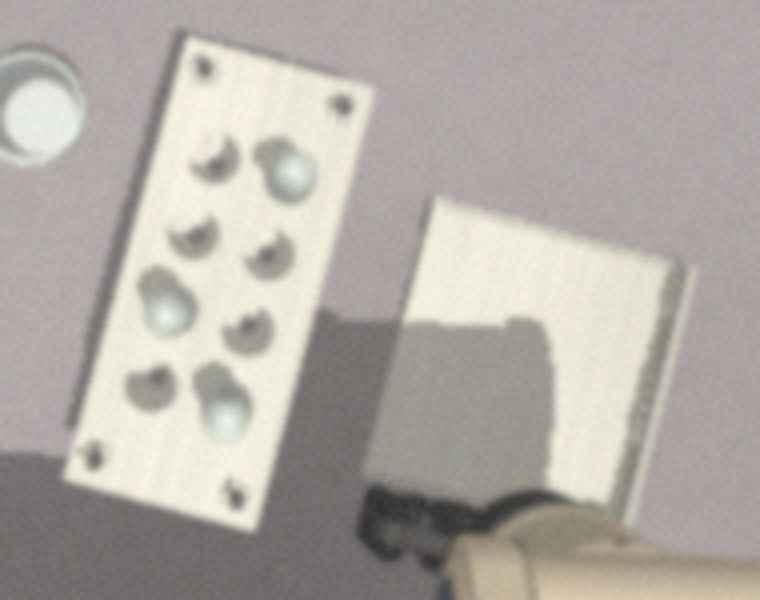

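The tray now looks square to the rack. Its back-right corner is at (434,197) and its right lip corner at (697,266); the arm hides the left side. I'll work out the remaining lateral offset.

```bash
python3 -c "
from h import *
c=imaging.camera_info('top')
T=[TRAY[0],TRAY[2]]
t,e=fit(T,uncrop([(434,197),(697,266)],200,180,4),c,[500,-40,1.3]);print(t,e,rel(RK,t))
"
```

```text
[515.1999602  -41.61849199   1.30052097] 0.10419308524279813 [-1.59467823e+02  4.45239525e+00  1.52097218e-03]
```

Emit:
drive_tool:
  plan:
    - {"x":-0.05,"y":0,"z":0,"ax":0,"ay":0,"az":0,"hand":85}
    - {"x":-0.09,"y":0,"z":0,"ax":0,"ay":0,"az":0,"hand":85}
    - {"x":-0.09,"y":0,"z":0,"ax":0,"ay":0,"az":0,"hand":85}
    - {"x":0.1,"y":0,"z":0,"ax":0,"ay":0,"az":0,"hand":85}
    - {"x":0.4,"y":0,"z":0,"ax":0,"ay":0,"az":0,"hand":85}
    - {"x":0.4,"y":0,"z":-0.7,"ax":0,"ay":0,"az":0,"hand":85}
    - {"x":0.4,"y":0,"z":-1.5,"ax":0,"ay":0,"az":0,"hand":85}
    - {"x":0.4,"y":0,"z":-1.8,"ax":0,"ay":0,"az":0,"hand":85}

```text
clock: 4.25
eef_pos: [415.1, -19.3, 87.4]
tcp_rot: [3.141, 0.003, 2.872]
contact_force: [0.9, -0.6, -0.2]
opening: 0.996
grasp_force: 0.0
```

```bash
python3 -c "
from h import *
to((-262,0),0,80)"
```

```text
t 4.25 F [ 0.9 -0.6 -0.2] tcp rack [-164.8  106.9] [415.1 -19.3  87.4] 
 -> world [ 492.  -141.6   80. ] xyz [-2.133 -1.949  0.153] rot [ 0.031  0.02  15.022]
```

Emit:
drive_tool:
  plan:
    - {"x":-0.5,"y":-1.0,"z":-0.4,"ax":0,"ay":0,"az":2,"hand":85}
    - {"x":-1.0,"y":-1.95,"z":-0.4,"ax":0,"ay":0,"az":4,"hand":85}
    - {"x":-1.5,"y":-1.95,"z":-0.4,"ax":0,"ay":0,"az":6,"hand":85}
    - {"x":-2.13,"y":-1.95,"z":-0.4,"ax":0,"ay":0,"az":8,"hand":85}
    - {"x":-2.13,"y":-1.95,"z":-0.4,"ax":0,"ay":0,"az":10,"hand":85}
    - {"x":-2.13,"y":-1.95,"z":-0.4,"ax":0,"ay":0,"az":12,"hand":85}
    - {"x":-2.13,"y":-1.95,"z":-0.4,"ax":0,"ay":0,"az":14,"hand":85}
    - {"x":-2.13,"y":-1.95,"z":-0.4,"ax":0,"ay":0,"az":15,"hand":85}

```text
clock: 5.05
eef_pos: [490.4, -141.4, 104.5]
tcp_rot: [-3.141, -0.0, 1.666]
contact_force: [-0.4, -0.3, -0.6]
opening: 0.994
grasp_force: 0.0
```

```bash
python3 -c "
from h import *
to((-262,0),0,80,.436)"
```

```text
t 5.05 F [-0.4 -0.3 -0.6] tcp rack [-262.3    1.5] [ 490.4 -141.4  104.5] 
 -> world [ 492.  -141.6   80. ] xyz [-0.006  0.031  0.49 ] rot [-0.767  4.116  3.446]
```

Emit:
drive_tool:
  plan:
    - {"x":0,"y":0,"z":0.3,"ax":-0.15,"ay":0.8,"az":0.7,"hand":85}
    - {"x":0,"y":0.03,"z":0.5,"ax":-0.3,"ay":1.6,"az":1.4,"hand":85}
    - {"x":0,"y":0.03,"z":0.5,"ax":-0.46,"ay":2.5,"az":2.1,"hand":85}
    - {"x":0,"y":0.03,"z":0.5,"ax":-0.6,"ay":3.3,"az":2.8,"hand":85}
    - {"x":0,"y":0.03,"z":0.5,"ax":-0.767,"ay":4.12,"az":3.45,"hand":85}
    - {"x":0,"y":0.03,"z":0.5,"ax":-0.767,"ay":4.12,"az":3.45,"hand":85}
    - {"x":0,"y":0.03,"z":0.5,"ax":-0.767,"ay":4.12,"az":3.45,"hand":85}

```text
clock: 5.75
eef_pos: [491.8, -141.8, 79.4]
tcp_rot: [-3.141, -0.435, 1.305]
contact_force: [-0.2, 0.5, -0.3]
opening: 0.993
grasp_force: 0.0
```

```bash
python3 -c "
from h import *
to((-262,0),0,-2,.436)
im=imaging.grab_frame('wrist'); cv2.imwrite('pics/w3.png',im[:,:,::-1]); np.save('w3.npy',imaging.camera_info('wrist'),allow_pickle=True)
c=imaging.camera_info('wrist');print(-c['R'].T@c['t'],monitor.sense()['qpos'])
print('pred rack low',proj(world(RK,[(-45,-105,21),(-45,105,21)]),c).round(),'tray',proj(world(RK,np.float64(TRAY)+[-159.5,0,0]),c).round())
"
```

```text
t 5.75 F [-0.2  0.5 -0.3] tcp rack [-2.622e+02  1.000e-01] [ 491.8 -141.8   79.4] 
 -> world [ 492.  -141.6   -2. ] xyz [-0.681  0.002  1.479] rot [-0.029  0.014  0.05 ]
[ 495.40242542 -127.006952    244.46978441] [-0.55602541  0.46379803  1.96260515  0.53125663  0.92024051 -0.66115792]
pred rack low [[452. -48.]
 [142. -51.]] tray [[404.  20.]
 [189.  18.]
 [419. 219.]
 [171. 217.]]
```

View pics/w3.png

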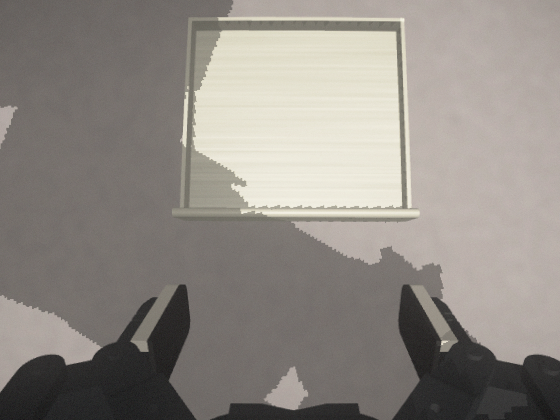

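The image shows the tray square and centred on the gripper, with corners at (188,19), (404,19), (172,213) and (419,213), as predicted. I'll descend in front of the lip.

Emit:
drive_tool:
  plan:
    - {"x":-0.17,"y":0,"z":0.37,"ax":0,"ay":0,"az":0,"hand":85}
    - {"x":-0.34,"y":0,"z":0.74,"ax":0,"ay":0,"az":0,"hand":85}
    - {"x":-0.51,"y":0,"z":1.11,"ax":0,"ay":0,"az":0,"hand":85}
    - {"x":-0.6,"y":0,"z":1.3,"ax":0,"ay":0,"az":0,"hand":85}
    - {"x":-0.65,"y":0,"z":1.42,"ax":0,"ay":0,"az":0,"hand":85}
    - {"x":-0.68,"y":0,"z":1.48,"ax":0,"ay":0,"az":0,"hand":85}
    - {"x":-0.68,"y":0,"z":1.48,"ax":0,"ay":0,"az":0,"hand":85}

```text
clock: 6.5
eef_pos: [492.9, -141.0, -1.5]
tcp_rot: [3.141, -0.436, 1.306]
contact_force: [0.5, -0.4, 0.3]
opening: 0.997
grasp_force: 0.0
```

```bash
python3 -c "
from h import *
to((-222,0),0,-2,.436)
to((-94.5,0),0,-2,.436)"
```

```text
t 6.5 F [ 0.5 -0.4  0.3] tcp rack [-261.2   -0.8] [ 492.9 -141.    -1.5] 
 -> world [ 502.7 -103.1   -2. ] xyz [ 0.706 -0.01   0.341] rot [-0.022 -0.002  0.057]
t 6.5 F [ 0.5 -0.4  0.3] tcp rack [-261.2   -0.8] [ 492.9 -141.    -1.5] 
 -> world [536.9  19.8  -2. ] xyz [3.017 0.006 1.418] rot [-0.022 -0.002  0.057]
```

Emit:
drive_tool:
  plan:
    - {"x":0.2,"y":0,"z":0.093,"ax":0,"ay":0,"az":0.05,"hand":85}
    - {"x":0.4,"y":0,"z":0.186,"ax":0,"ay":0,"az":0.05,"hand":85}
    - {"x":0.5,"y":0,"z":0.233,"ax":0,"ay":0,"az":0.05,"hand":85}
    - {"x":0.6,"y":0,"z":0.28,"ax":0,"ay":0,"az":0.05,"hand":85}
    - {"x":0.7,"y":0,"z":0.326,"ax":0,"ay":0,"az":0.05,"hand":85}
    - {"x":0.8,"y":0,"z":0.373,"ax":0,"ay":0,"az":0.05,"hand":85}
    - {"x":0.9,"y":0,"z":0.42,"ax":0,"ay":0,"az":0.05,"hand":85}
    - {"x":1.0,"y":0,"z":0.466,"ax":0,"ay":0,"az":0.05,"hand":85}

```text
clock: 7.3
eef_pos: [507.4, -87.6, -1.6]
tcp_rot: [-3.14, -0.436, 1.299]
contact_force: [-0.4, -1.5, 1.8]
opening: 0.993
grasp_force: 1.0
```

```bash
python3 -c "
from h import *
to((-94.5,0),0,-2,.436)
a=imaging.grab_frame('wrist'); c=imaging.camera_info('wrist');b=imaging.grab_frame('top')
print('pred rack low',proj(world(RK,[(-45,-105,21),(-45,105,21)]),c).round(),'tray',proj(world(RK,np.float64(TRAY)+[-135,0,0]),c).round())
cv2.imwrite('pics/w4.png',a[:,:,::-1])
im=cv2.convertScaleAbs(cv2.resize(b[180:330,200:390,::-1],None,fx=4,fy=4,interpolation=cv2.INTER_CUBIC),alpha=1.4)
cv2.imwrite('pics/crop2.png',im)"
```

```text
t 7.3 F [-0.4 -1.5  1.8] tcp rack [-205.9   -0.4] [507.4 -87.6  -1.6] 
 -> world [536.9  19.8  -2. ] xyz [ 2.016 -0.005  0.948] rot [-0.02  -0.003  0.   ]
pred rack low [[532. -78.]
 [ 60. -78.]] tray [[457. -25.]
 [134. -25.]
 [495. 286.]
 [ 95. 285.]]
```

View pics/w4.png

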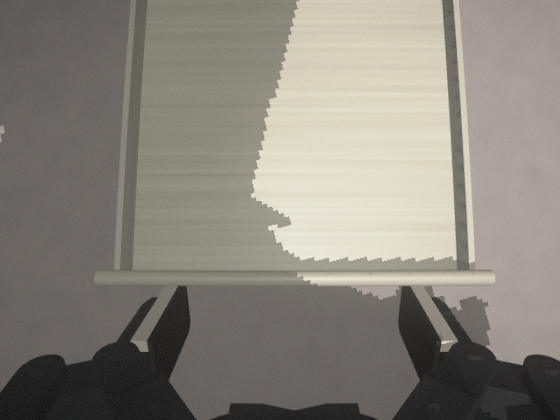

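The lip runs from (95,278) to (495,278), level and centred on both fingertips. I'll keep pushing.

Emit:
drive_tool:
  plan:
    - {"x":0.12,"y":0,"z":0.056,"ax":0,"ay":0,"az":0,"hand":85}
    - {"x":0.24,"y":0,"z":0.113,"ax":0,"ay":0,"az":0,"hand":85}
    - {"x":0.36,"y":0,"z":0.169,"ax":0,"ay":0,"az":0,"hand":85}
    - {"x":0.48,"y":0,"z":0.226,"ax":0,"ay":0,"az":0,"hand":85}
    - {"x":0.6,"y":0,"z":0.282,"ax":0,"ay":0,"az":0,"hand":85}
    - {"x":0.72,"y":0,"z":0.339,"ax":0,"ay":0,"az":0,"hand":85}
    - {"x":0.84,"y":0,"z":0.395,"ax":0,"ay":0,"az":0,"hand":85}
    - {"x":0.96,"y":0,"z":0.451,"ax":0,"ay":0,"az":0,"hand":85}

```text
clock: 8.2
eef_pos: [521.5, -36.2, -1.8]
tcp_rot: [-3.139, -0.436, 1.299]
contact_force: [-0.3, -2.0, 0.6]
opening: 0.996
grasp_force: 0.8
```

Emit:
drive_tool:
  plan:
    - {"x":0.12,"y":0,"z":0.056,"ax":0,"ay":0,"az":0,"hand":85}
    - {"x":0.24,"y":0,"z":0.113,"ax":0,"ay":0,"az":0,"hand":85}
    - {"x":0.36,"y":0,"z":0.169,"ax":0,"ay":0,"az":0,"hand":85}
    - {"x":0.48,"y":0,"z":0.226,"ax":0,"ay":0,"az":0,"hand":85}
    - {"x":0.6,"y":0,"z":0.282,"ax":0,"ay":0,"az":0,"hand":85}
    - {"x":0.7,"y":0,"z":0.33,"ax":0,"ay":0,"az":0,"hand":85}
    - {"x":0.78,"y":0,"z":0.366,"ax":0,"ay":0,"az":0,"hand":85}
    - {"x":0.8,"y":0,"z":0.376,"ax":0,"ay":0,"az":0,"hand":85}

```text
clock: 9.0
eef_pos: [533.2, 6.3, -1.9]
tcp_rot: [-3.139, -0.436, 1.3]
contact_force: [-0.8, -2.6, 1.2]
opening: 0.998
grasp_force: 1.0
```

```bash
python3 -c "
from h import *
to((-94.5,0),0,-2,.436)
a=imaging.grab_frame('wrist'); c=imaging.camera_info('wrist');b=imaging.grab_frame('top')
L=np.float64([(-67.5,-72,29),(-67.5,72,29)])
print('pred lip at y0',proj(world(RK,L+[-28,0,0]),c).round(),'plate',proj(world(RK,[(-45,-105,21),(-45,105,21),(-45,-105,88),(-45,105,88)]),c).round())
w=a[:,:,::-1]
im=cv2.convertScaleAbs(cv2.resize(b[180:330,200:390,::-1],None,fx=4,fy=4,interpolation=cv2.INTER_CUBIC),alpha=1.4)
m=np.zeros((420+100,800,3),np.uint8); m[:315,:420]=cv2.resize(w,(420,315)); t=cv2.resize(im,(380,300)); m[:300,420:]=t
cv2.imwrite('pics/w5.png',w); cv2.imwrite('pics/crop3.png',im)"
```

```text
t 9.0 F [-0.8 -2.6  1.2] tcp rack [-1.085e+02 -1.000e-01] [533.2   6.3  -1.9] 
 -> world [536.9  19.8  -2. ] xyz [ 0.253 -0.001  0.119] rot [-0.024 -0.004  0.005]
pred lip at y0 [[495. 257.]
 [ 96. 256.]] plate [[ 556.  130.]
 [  35.  129.]
 [ 741.   41.]
 [-148.   40.]]
```

View pics/w5.png

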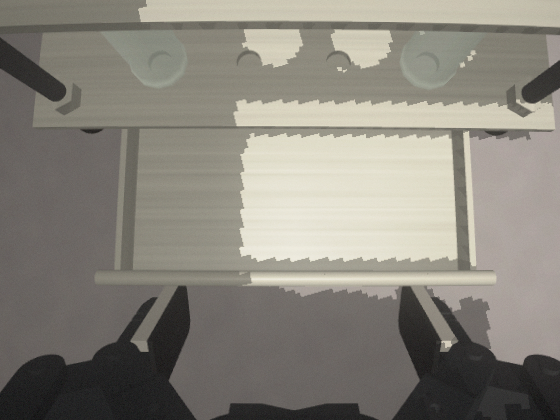

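View pics/crop3.png

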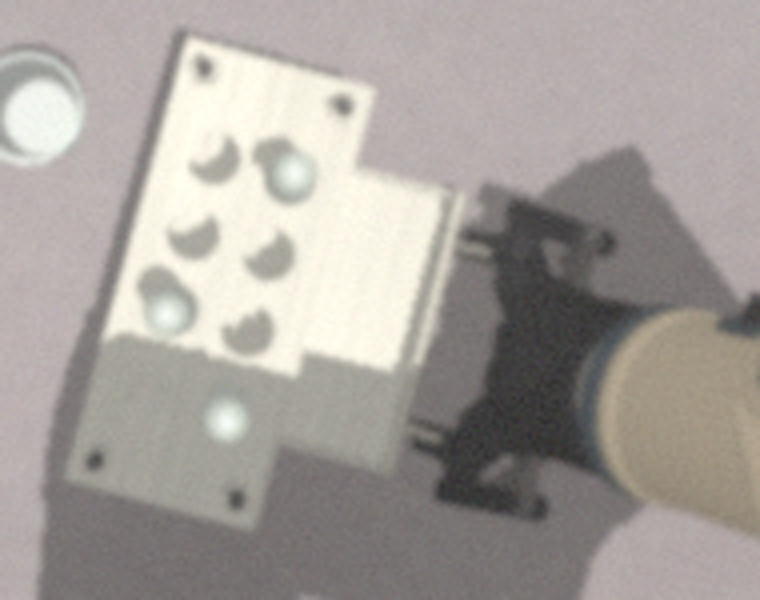

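The plate's near edge runs from (33,127) to (555,131) and the lip from (95,278) to (496,278), so the tray is centred and square. The rack and tubes haven't moved. I'll compute the remaining distance.

```bash
python3 -c "
from h import *
c=imaging.camera_info('wrist')
for xl in (-100,-102,-104,-106,-108):
  print(xl,proj(world(RK,[(xl,-72,29),(xl,72,29),(xl+2.5,0,29),(xl+2.5,0,2.5)]),c).round(1).tolist())
print('plate top/bottom mid',proj(world(RK,[(-45,0,21),(-45,0,18)]),c).round(1).tolist())
ct=imaging.camera_info('top')
p=uncrop([(463,188)],200,180,4)
print(p,[ (xl,proj(world(RK,[(xl,-72,29)]),ct).round(1).tolist()) for xl in (-100,-104,-108)])
w=cv2.imread('pics/w5.png',0); print(w[120:140,300],w[262:294,300])"
```

```text
-100 [[495.3, 269.2], [95.4, 268.3], [295.3, 262.5], [295.1, 261.0]]
-102 [[495.6, 274.8], [95.2, 273.9], [295.3, 268.1], [295.1, 265.7]]
-104 [[495.9, 280.4], [94.9, 279.5], [295.2, 273.8], [295.1, 270.4]]
-106 [[496.1, 286.1], [94.6, 285.1], [295.2, 279.5], [295.1, 275.2]]
-108 [[496.4, 291.7], [94.3, 290.7], [295.2, 285.2], [295.1, 279.9]]
plate top/bottom mid [[295.5, 127.1], [295.4, 129.6]]
[[315.375 226.625]] [(-100, [[313.4, 227.5]]), (-104, [[315.3, 228.0]]), (-108, [[317.3, 228.5]])]
[208 212 211 211 213 215 154 118 120 146 148 148 149 148 168 215 216 218
 219 219] [161 157 161 158 160 160 159 157 141 141 162 174 185 192 203 213 224 230
 220 207 201 195 183 166 157 166 167 166 164 165 161 157]
```

Emit:
drive_tool:
  plan:
    - {"x":0.08,"y":0,"z":0.038,"ax":0,"ay":0,"az":0,"hand":85}
    - {"x":0.14,"y":0,"z":0.066,"ax":0,"ay":0,"az":0,"hand":85}
    - {"x":0.19,"y":0,"z":0.089,"ax":0,"ay":0,"az":0,"hand":85}
    - {"x":0.23,"y":0,"z":0.108,"ax":0,"ay":0,"az":0,"hand":85}
    - {"x":0.255,"y":0,"z":0.12,"ax":0,"ay":0,"az":0,"hand":85}
    - {"x":0.255,"y":0,"z":0.12,"ax":0,"ay":0,"az":0,"hand":85}
    - {"x":0.255,"y":0,"z":0.12,"ax":0,"ay":0,"az":0,"hand":85}

```text
clock: 9.8
eef_pos: [536.9, 19.5, -1.9]
tcp_rot: [-3.139, -0.437, 1.299]
contact_force: [0.7, -0.4, -0.6]
opening: 0.998
grasp_force: 0.0
```

Emit:
drive_tool:
  plan:
    - {"x":-0.15,"y":0,"z":-0.07,"ax":0,"ay":0,"az":0,"hand":85}
    - {"x":-0.5,"y":0,"z":-0.233,"ax":0,"ay":0,"az":0,"hand":85}
    - {"x":-1.0,"y":0,"z":-0.466,"ax":0,"ay":0,"az":0,"hand":85}
    - {"x":-1.5,"y":0,"z":-0.7,"ax":0,"ay":0,"az":0,"hand":85}
    - {"x":-2.0,"y":0,"z":-0.95,"ax":0,"ay":0,"az":0,"hand":85}
    - {"x":-2.0,"y":0,"z":-1.8,"ax":0,"ay":0,"az":0,"hand":85}
    - {"x":-1.8,"y":0,"z":-2.8,"ax":0,"ay":0,"az":0,"hand":85}
    - {"x":-1.8,"y":0,"z":-2.8,"ax":0,"ay":0,"az":0,"hand":85}

```text
clock: 10.6
eef_pos: [501.9, -119.8, 91.6]
tcp_rot: [3.135, -0.435, 1.3]
contact_force: [0.0, 0.2, 0.3]
opening: 0.993
grasp_force: 0.0
```

```bash
python3 -c "
from h import *
to((-94.5,0),0,-2,.436)
a=imaging.grab_frame('wrist'); c=imaging.camera_info('wrist');b=imaging.grab_frame('top')
ct=imaging.camera_info('top')
P=world(RK,np.float64(TRAY)+[-22.5,0,0])
print('wrist pred',proj(P,c).round(1).tolist(),'plate',proj(world(RK,[(-45,-105,21),(-45,105,21)]),c).round(1).tolist())
q=(proj(P[2:],ct)-[200,180]+.5)*4-.5; print('top crop pred lip',q.round())
w=a[:,:,::-1]; im=cv2.convertScaleAbs(cv2.resize(b[180:330,200:390,::-1],None,fx=4,fy=4,interpolation=cv2.INTER_CUBIC),alpha=1.4)
m=np.zeros((600,800,3),np.uint8); cv2.imwrite('pics/w6.png',w); cv2.imwrite('pics/crop4.png',im)"
```

```text
t 10.6 F [0.  0.2 0.3] tcp rack [-238.4   -3.8] [ 501.9 -119.8   91.6] 
 -> world [536.9  19.8  -2. ] xyz [ 1.822 -0.09   2.909] rot [0.054 0.014 0.011]
wrist pred [[386.8, -108.3], [194.5, -108.9], [401.4, 46.2], [179.0, 45.7]] plate [[442.4, -6.9], [138.2, -7.6]]
top crop pred lip [[436. 186.]
 [361. 469.]]
```

View pics/crop4.png

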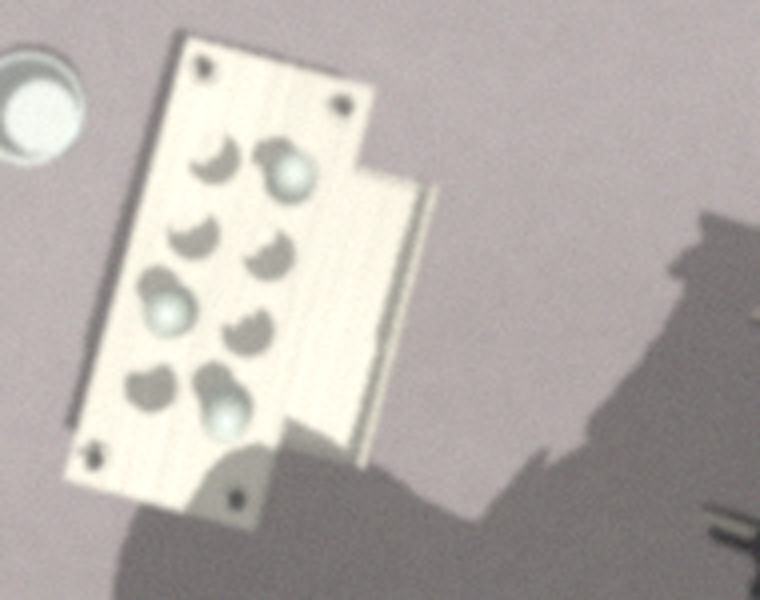

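The lip corners are at (437,183) and (362,468), within 1 mm or so of the target (436,186) and (361,469). The rack and tubes look unmoved and the arm is clear, so I'm handing in.

```bash
python3 -c "
from rig import r
print(r.sign_off())"
```

```text
the job is handed in; nothing more can be done
None
```

The tray is under the rack, square and centred between the feet, its back wall level with the plate's far edge to about 1 mm as judged from the visible lip corners; the rack and tubes look unmoved, and I handed the job in at about 10.7 s.

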